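# Weigh the garlic and lemon on the counter scale and put everything away

### The job

Weigh the loose garlic and lemon together: put all of it on the scale's long goods pan, add brass weights to the other plate until the beam is as near level as the weights can make it, and let it settle untouched. Then clear the scale: garlic into the longer wooden box, the lemon into the shorter one, every weight upright in its dark tray; leave the honey jar, shaker and teaspoon where they are.

Things in the scene. Friction and masses are not known exactly. Their poses are not given: they have to be found in the camera images.
- balance: white counter scale, fixed: base 85 x 170 x 30 mm; origin at the centre of its underside. Its beam lies along its y axis: the long goods pan is at -y, the smaller weight plate at +y, both centred 90 mm from the middle. An upright pointer on the side facing the robot stands against the line of a small white plate when level. The pans stay flat as they rise and sink
- beam (a joint): tilt of the beam in rad, 0 level, stops at -0.24 and +0.24; positive = goods side down (goods too heavy), negative = weight side down. Springy: a difference of 1 g tilts it by about 0.0033 rad (25 g: 0.083), so it rests against its stop when the sides differ by more than about 72 g. It settles in about 1.5 s
- goods_pan_floor (a point): centre of the floor of the goods pan, an aluminium tray 226 mm (x of the scale) by 106 mm, 3 mm walls rising 10 mm above its floor; floor 75 mm above the worktop when level, 22 mm lower or higher at the stops. The point moves with the pan
- weight_plate_floor (a point): centre of the floor of the weight plate, an aluminium tray 184 mm (x of the scale) by 80 mm, 3 mm walls rising 10 mm above its floor; floor 75 mm up when level. The point moves with the plate
- weight_tray: dark wooden tray for the weights, fixed, 206 x 62 x 12 mm outside, walls and floor 5 mm thick, long along its x; origin at the centre of its underside. The weights start upright in a row along its middle, 48 mm apart (at x = -72, -24, 24, 72 mm of the tray), in varying order
- weight_200: brass weight of 200 g: an upright cylinder 38 mm in diameter and 40 mm tall with a small knob on top (54 mm tall in all); origin at the centre of its underside, z up. The four weights are told apart by size
- weight_100: brass weight of 100 g: an upright cylinder 32 mm in diameter and 34 mm tall with a small knob on top (48 mm tall in all); origin at the centre of its underside, z up. The four weights are told apart by size
- weight_50: brass weight of 50 g: an upright cylinder 26 mm in diameter and 28 mm tall with a small knob on top (42 mm tall in all); origin at the centre of its underside, z up. The four weights are told apart by size
- weight_25: brass weight of 25 g: an upright cylinder 20 mm in diameter and 24 mm tall with a small knob on top (38 mm tall in all); origin at the centre of its underside, z up. The four weights are told apart by size
- garlic_box: the longer of two open pale wooden boxes, fixed, 130 (its x) x 114 x 26 mm outside, walls and floor 4 mm thick; origin at the centre of its underside. For garlic
- lemon_box: the shorter of two open pale wooden boxes, fixed, 86 (its x) x 114 x 26 mm outside, walls and floor 4 mm thick; origin at the centre of its underside. For the lemon
- garlic_a: bulb of garlic, round, 60 mm across, 59 mm tall, rigid; origin at the centre of its underside as it stands, z up its stalk (its middle is 30 mm along z; widest there). Weighs 42 to 84 g. May be absent
- garlic_b: second bulb of garlic, round, 60 mm across, 59 mm tall, rigid; origin at the centre of its underside as it stands, z up its stalk (its middle is 30 mm along z; widest there). Weighs 42 to 84 g. May be absent
- lemon: lemon, rigid, 71 mm long (its x), 53 mm wide (y), 51 mm tall; origin at the centre of its underside as it lies, z up (its middle is 25 mm along z). Weighs 77 to 154 g. May be absent
- honey_jar: bystander: jar with a green lid, 66 mm wide, 84 mm tall, loose; origin at its underside
- shaker: bystander: shaker with a metal top, 44 mm wide, 90 mm tall, loose; origin at its underside
- teaspoon: bystander: steel teaspoon 130 mm long lying on the worktop, loose; origin at its middle

How it is judged:
On the way:
1. all the garlic and lemon lies on the goods pan, at least one weight on the weight plate, and the beam rests within 0.06 rad (about 18 g) of level with the robot touching nothing, for 0.5 s (x of garlic_a in the frame of goods_pan_floor between -0.11 and 0.11 m and y of garlic_a in the frame of goods_pan_floor between -0.055 and 0.055 m and z of garlic_a in the frame of goods_pan_floor between -0.01 and 0.075 m and linear speed of each of garlic_a, garlic_b, lemon below 0.03 m/s and x of garlic_b in the frame of goods_pan_floor between -0.11 and 0.11 m and y of garlic_b in the frame of goods_pan_floor between -0.055 and 0.055 m and z of garlic_b in the frame of goods_pan_floor between -0.01 and 0.075 m and x of lemon in the frame of goods_pan_floor between -0.11 and 0.11 m and y of lemon in the frame of goods_pan_floor between -0.055 and 0.055 m and z of lemon in the frame of goods_pan_floor between -0.01 and 0.075 m and ((x of weight_200 in the frame of weight_plate_floor between -0.09 and 0.09 m and y of weight_200 in the frame of weight_plate_floor between -0.042 and 0.042 m and z of weight_200 in the frame of weight_plate_floor between -0.01 and 0.05 m) or (x of weight_100 in the frame of weight_plate_floor between -0.09 and 0.09 m and y of weight_100 in the frame of weight_plate_floor between -0.042 and 0.042 m and z of weight_100 in the frame of weight_plate_floor between -0.01 and 0.05 m) or (x of weight_50 in the frame of weight_plate_floor between -0.09 and 0.09 m and y of weight_50 in the frame of weight_plate_floor between -0.042 and 0.042 m and z of weight_50 in the frame of weight_plate_floor between -0.01 and 0.05 m) or (x of weight_25 in the frame of weight_plate_floor between -0.09 and 0.09 m and y of weight_25 in the frame of weight_plate_floor between -0.042 and 0.042 m and z of weight_25 in the frame of weight_plate_floor between -0.01 and 0.05 m)) and value of joint beam between -0.06 and 0.06 rad and velocity of joint beam between -0.05 and 0.05 rad/s and contact force between each of the fingers, the arm and anything else below 0.2 N), for 0.5 s.
At the end, for the whole second after the job is handed in: every garlic lies within the garlic box and the lemon within the lemon box, all four weights stand upright (within 0.2 rad) inside the weight tray, the empty beam is within 0.06 rad of level, and all is at rest (value of joint beam between -0.06 and 0.06 rad and x of garlic_a in the frame of garlic_box between -0.065 and 0.065 m and y of garlic_a in the frame of garlic_box between -0.057 and 0.057 m and z of garlic_a in the frame of garlic_box between -0.005 and 0.075 m and linear speed of each of garlic_a, garlic_b, lemon, weight_200, weight_100, weight_50, weight_25 below 0.03 m/s and x of garlic_b in the frame of garlic_box between -0.065 and 0.065 m and y of garlic_b in the frame of garlic_box between -0.057 and 0.057 m and z of garlic_b in the frame of garlic_box between -0.005 and 0.075 m and x of lemon in the frame of lemon_box between -0.043 and 0.043 m and y of lemon in the frame of lemon_box between -0.057 and 0.057 m and z of lemon in the frame of lemon_box between -0.005 and 0.075 m and x of weight_200 in the frame of weight_tray between -0.103 and 0.103 m and y of weight_200 in the frame of weight_tray between -0.031 and 0.031 m and z of weight_200 in the frame of weight_tray between -0.005 and 0.03 m and angle between each of weight_200, weight_100, weight_50, weight_25's own z axis and vertical below 0.2 rad and x of weight_100 in the frame of weight_tray between -0.103 and 0.103 m and y of weight_100 in the frame of weight_tray between -0.031 and 0.031 m and z of weight_100 in the frame of weight_tray between -0.005 and 0.03 m and x of weight_50 in the frame of weight_tray between -0.103 and 0.103 m and y of weight_50 in the frame of weight_tray between -0.031 and 0.031 m and z of weight_50 in the frame of weight_tray between -0.005 and 0.03 m and x of weight_25 in the frame of weight_tray between -0.103 and 0.103 m and y of weight_25 in the frame of weight_tray between -0.031 and 0.031 m and z of weight_25 in the frame of weight_tray between -0.005 and 0.03 m); the robot touches nothing.
It fails at once if honey jar, shaker or teaspoon moved more than 40 mm (distance of any of honey_jar, shaker, teaspoon from where it was at the start of the episode above 0.04 m).
Of garlic_a, garlic_b, lemon only 2 to 3 are there at a start; the rules pass over those that are not, and their reading is None.
At some moment in a run one of garlic_a, garlic_b, lemon may be knocked a few centimetres aside while the robot is not near it.
It also fails if it takes over 210 s, if anything falls off the work surface, if the arm or the gripper's body presses on something with over 40 N, if the wrist force passes 120 N, or if a joint passes its speed limit or range.

### The arm

A 6-joint arm with a two-finger parallel gripper is mounted at the origin on a cart in front of the work surface, level with it; the furniture and walls round the work are solid. World frame = base frame: x ahead of the robot, y to its left, z up, the work surface at z = 0. Lengths are in m, angles in rad, forces in N, time in s.
With the tool pointing down it reaches from about 0.3 to 0.825 m from the base axis. Payload 5.4 kg.
Tool frame: the origin (TCP) lies between the finger pads; the fingertips stand 19 mm ahead of it and the grasp point (between the pads) is the TCP; z points along the fingers, y is the line along which they close (so a half turn about z gives the same grasp; the last joint's range is limited). The gripper opens to 92 mm and grips with 3 to 60 N. Pads are 20 mm wide; open, the fingers measure 128 mm over their backs; the gripper's body (75 mm by 189 mm) begins 69 mm behind the grasp point.
Start: joints at [-1.485, 0.158, 1.597, -0, 1.386, -0.21], TCP at [0.168, -0.55, 0.234] pointing down, gripper open.
Joint ranges: [-2.91, 2.91], [-0.94, 2.29], [0.18, 2.7], [-1.29, 4.43], [0.17, 2.64], [-3, 3]. Speed limits (rad/s): [2.57, 2.57, 3.14, 3.14, 3.14, 3.14].

### API

Orientations are given as [roll, pitch, yaw] about the fixed x, y, z axes, in that order (R = Rz(yaw) Ry(pitch) Rx(roll)).
In Python, from workcell import observe, camera, workorder gives the robot as it stands. The module is installed in compiled form; this text tells all that it offers.
- The arm moves only by the tool send_rows, never from a script. Its argument "increments" is a list of rows, each an object with "linear": the shift along the tool's x, y, z in mm, a list of three; "roll": the turn about the tool's z in degrees. A call has 1 to 20 rows; each row shifts and turns the commanded pose from where the row before left it, along the tool's axes as they then stand; what a row does not reach is not made up. A row lasts 1/8 s, in which the tool goes at most 62.5 mm and 10.7 degrees, less where a joint would pass 70% of its speed; a pose out of reach is approached as far as the arm can. A call is refused whole if a number of a shift passes 62.5 or a number of a turn 10.7, either way. A call with a gripper value outside its range is refused whole. "claw" is the opening, from 0 (shut) to 1 (fully open), set as the call begins (left out, the last holds). The fingers move at their own pace and stop on an object; "grip_force" is the grip in N (left out, the last holds). Time passes only in rows, so rows that do not move let the fingers close. It gives the time, the measured TCP pose, the force, the opening and the grip force at its end, in the units of the state.
- observe(): the state, without advancing time (a new reading comes with each control period).
- camera(name): name is "side" or "top" or "wrist"; returns a dict with "color" (384x512x3 uint8, red, green, blue), "fx", "fy", "cx", "cy" (pixels), "world_from_camera" (4x4, takes a point from camera to world coordinates); the wrist camera has in their place "tool_from_camera" (4x4, takes a point from camera to tool coordinates, whose origin is the TCP and whose axes are the flange's). Camera axes: x right, y up, looking along -z (the intrinsics and any distortion apply to the point x, -y, -z); pixel columns grow to the right and rows downward; lengths in m; the calibration is good to about 2 mm. The wrist camera is an equidistant fisheye: a pixel r from the principal point sees the ray r / f radians off the axis. A picture is of the moment at which its call begins: read the wrist's pose just before it. There is no depth.
- workorder.finish_job(): hands the job in; it is judged then, once.
The state is a dict: "t": time; "joint_pos": joint angles; "joint_vel": joint speeds; "joint_efforts": joint torques, N m; "ee_pos": TCP position; "eef_rot": TCP orientation; "contact_force": force on the tool from outside, world axes, zero at the start; "wrist_torque": the same for the moment, N m; "gripper_width": finger opening in m; "grip_force": force on a finger pad.
Only numpy, scipy, OpenCV 4.12 (cv2) and the standard library are available. Lean on these libraries where they do the work, as an engineer would, in place of code of your own. Each camera call takes 0.05 s, during which the arm holds its last target. There are 200 camera calls.

## Working session

There is one attempt and no reset: what is moved stays moved. The work goes in short steps, Python scripts to look and compute and a tool call to move; the robot and the scene stay as the last step left them, time stands still between calls to the robot, and variables do not carry over. Pictures are saved under pics/ and viewed, at most 14 in all, crops included, and the job is handed in when it is done.

Besides the shell and the picture viewer there is one more tool, called after "Request:" as a command line: name --argument value ..., lists and objects as JSON in quotes. send_rows: Moves the arm, as the interface text tells. Its arguments: {"type":"object","properties":{"increments":{"type":"array","items":{"type":"object","properties":{"linear":{"type":"array","items":{"type":"number"}},"roll":{"type":"number"}}}},"claw":{"type":"number"},"grip_force":{"type":"number"}},"required":["increments"]}

```bash
mkdir -p pics; cat > h.py <<'E'
import numpy as np, cv2
from workcell import observe, camera
def snap(name,fn):
    c=camera(name); cv2.imwrite('pics/'+fn,cv2.cvtColor(c['color'],cv2.COLOR_RGB2BGR)); return c
def ray(c,u,v):
    d=np.array([(u-c['cx'])/c['fx'],-(v-c['cy'])/c['fy'],-1.]); T=np.array(c['world_from_camera'])
    return T[:3,3],T[:3,:3]@d
def onz(c,u,v,z):
    o,d=ray(c,u,v); return o+d*(z-o[2])/d[2]
def proj(c,p):
    T=np.array(c['world_from_camera']); q=T[:3,:3].T@(np.array(p)-T[:3,3]); return c['cx']+c['fx']*q[0]/-q[2], c['cy']-c['fy']*q[1]/-q[2]
E
python3 - <<'E'
from h import *
import pickle
o=observe(); print(o)
for n in('top','side'):
    c=snap(n,n+'0.png'); pickle.dump(c,open(n+'0.pkl','wb')); print(n,c['fx'],c['cx'],c['cy'],np.round(c['world_from_camera'],3), c.keys())
E
```

```text
{'t': 0.0, 'joint_pos': array([-1.48509681e+00,  1.59037678e-01,  1.59823056e+00, -3.54031404e-06,
        1.38620500e+00, -2.10084053e-01]), 'joint_vel': array([ 0.00011735, -0.0002238 , -0.00092837,  0.00066602, -0.00047853,
        0.00019662]), 'joint_efforts': array([-3.21139360e-04, -3.85568333e+01, -3.22108841e+01,  7.01367483e-02,
        3.78155708e-02, -1.58704979e-04]), 'ee_pos': array([ 0.16754188, -0.54942758,  0.23262612]), 'eef_rot': array([-3.13975270e+00, -3.88777549e-04,  2.95783863e-01]), 'contact_force': array([ 0.07732655, -0.61247577, -0.34248205]), 'wrist_torque': array([-0.00196935,  0.00461492, -0.01437383]), 'grip_force': 0.0, 'gripper_width': 0.09176313054267667}
top 378.466026028172 252.2639588890051 187.52277292576395 [[ 1.000e-03  9.940e-01 -1.080e-01  4.030e-01]
 [-1.000e+00  3.000e-03  1.600e-02 -1.300e-02]
 [ 1.700e-02  1.080e-01  9.940e-01  1.022e+00]
 [ 0.000e+00  0.000e+00  0.000e+00  1.000e+00]] dict_keys(['color', 'fx', 'fy', 'cx', 'cy', 'world_from_camera'])
side 444.4950236888539 249.93857466696957 188.13868382285486 [[ 0.956  0.179 -0.233  0.231]
 [-0.293  0.615 -0.732 -0.915]
 [ 0.012  0.768  0.64   0.886]
 [ 0.     0.     0.     1.   ]] dict_keys(['color', 'fx', 'fy', 'cx', 'cy', 'world_from_camera'])
```

View pics/top0.png

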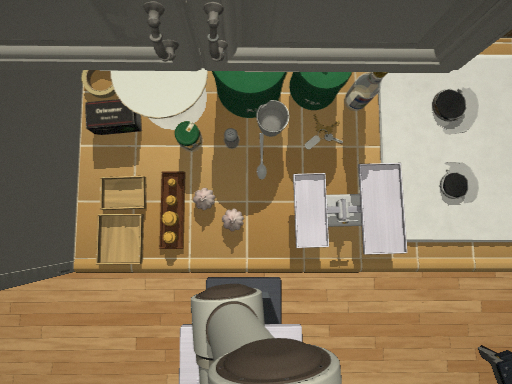

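View pics/side0.png

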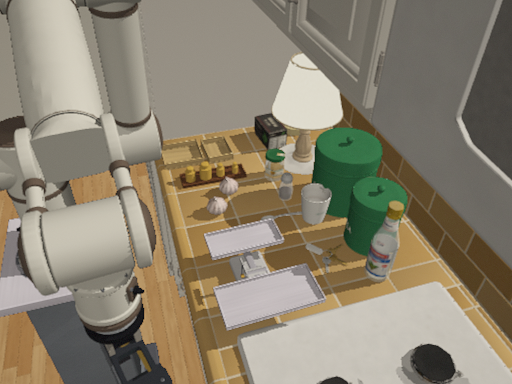

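The top view shows garlic at (204,198) and (232,219), with no lemon anywhere. The weight tray is at (172,210), the garlic box at (120,238), the lemon box at (123,193) and the scale at (345,210), with its goods pan on the right at (383,208). In the side view the scale is in the middle and the arm is clear of it.

```bash
python3 - <<'E'
from h import *
import pickle
c=pickle.load(open('top0.pkl','rb')); im=c['color']
cr=cv2.resize(im[150:270,80:420],None,fx=2.35,fy=2.35*1,interpolation=cv2.INTER_CUBIC)
cv2.imwrite('pics/crop0.png',cv2.cvtColor(cr,cv2.COLOR_RGB2BGR))
hsv=cv2.cvtColor(im,cv2.COLOR_RGB2HSV)
def comps(m,amin,roi):
    mm=np.zeros_like(m); x0,y0,x1,y1=roi; mm[y0:y1,x0:x1]=m[y0:y1,x0:x1]
    cs,_=cv2.findContours(mm,cv2.RETR_EXTERNAL,cv2.CHAIN_APPROX_NONE)
    return [k for k in cs if cv2.contourArea(k)>amin]
w=((hsv[...,1]>120)&(hsv[...,2]>120)).astype(np.uint8)*255
for k in comps(w,15,(164,174,183,248)): print('weight',cv2.minEnclosingCircle(k),cv2.contourArea(k))
d=(hsv[...,2]<100).astype(np.uint8)*255
for k in comps(d,300,(155,165,190,255)): print('tray',cv2.minAreaRect(k))
g=((hsv[...,1]<75)&(hsv[...,2]>120)).astype(np.uint8)*255
for k in comps(g,80,(188,180,250,235)):
    r=cv2.minEnclosingCircle(k); print('garlic',r,cv2.boundingRect(k),onz(c,*r[0],.03).round(3))
for k in comps(g,600,(285,155,415,262)): 
    r=cv2.minAreaRect(k);print('pan',r,onz(c,*r[0],.08).round(3))
E
```

```text
weight ((169.0, 236.3333282470703), 6.00935173034668) 90.0
weight ((169.15625, 217.6953125), 7.050703048706055) 132.0
weight ((170.42857360839844, 199.2857208251953), 4.748891353607178) 55.5
weight ((171.0, 181.0), 3.6056511402130127) 28.5
tray ((172.05667114257812, 209.51588439941406), (24.075889587402344, 77.62545776367188), 1.6365771293640137)
garlic ((232.5, 217.5), 10.511998176574707) (222, 209, 22, 18) [0.432 0.022 0.03 ]
garlic ((220.79563903808594, 203.31471252441406), 28.299283981323242) (193, 188, 57, 27) [0.469 0.053 0.03 ]
pan ((386.0, 206.0), (102.0, 56.0), 90.0) [ 0.46  -0.364  0.08 ]
pan ((313.7876281738281, 211.82666015625), (86.16142272949219, 77.77581787109375), 36.20945358276367) [ 0.445 -0.182  0.08 ]
```

View pics/crop0.png

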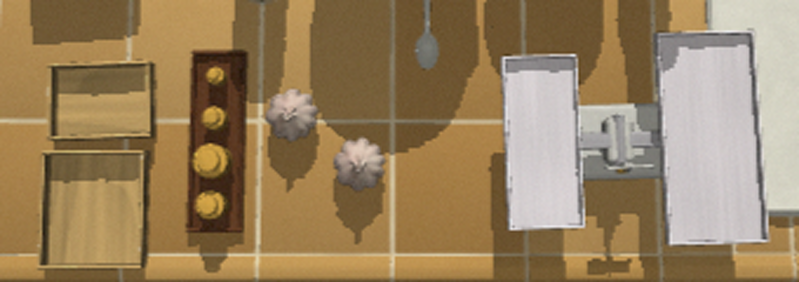

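The crop shows the weights from far to near as 25, 50, 200 and 100, at crop (215,75), (213,117), (210,160) and (208,204). The garlic bulbs are at (291,115) and (358,164). The pans have clear corners.

```bash
python3 - <<'E'
from h import *
import pickle
c=pickle.load(open('top0.pkl','rb'))
P=lambda x,y,z:onz(c,80+x/2.35,150+y/2.35,z).round(4)
for n,x,y,z in [('g1',291,114,.03),('g2',358,163,.03)]: print(n,P(x,y,z))
for n,u,v,z in [('100',169,236.3,.032),('200',169.1,217.7,.04),('50',170.4,199.3,.03),('25',171,181,.026)]: print(n,onz(c,u,v,z).round(4))
for n,pts,z in [('wp',[(502,57),(577,55),(584,226),(510,229)],.085),('gp',[(656,32),(753,30),(769,242),(669,243)],.085),('tray',[(192,51),(247,51),(243,231),(187,231)],.012),('gbox',[(41,152),(148,152),(145,267),(38,267)],.026),('lbox',[(48,63),(154,62),(153,138),(47,138)],.026)]:
    q=np.array([P(*p,z) for p in pts]); print(n,q.mean(0).round(4),q[:,:2].tolist())
E
```

```text
g1 [0.4818 0.0978 0.03  ]
g2 [0.4274 0.0227 0.03  ]
100 [0.3834 0.1861 0.032 ]
200 [0.4312 0.1854 0.04  ]
50 [0.4795 0.1852 0.03  ]
25 [0.5283 0.1856 0.026 ]
wp [ 0.4496 -0.1747  0.085 ] [[0.5389, -0.132], [0.5413, -0.2123], [0.3606, -0.216], [0.3575, -0.1384]]
gp [ 0.4557 -0.3538  0.085 ] [[0.5665, -0.2978], [0.5691, -0.4026], [0.3441, -0.4102], [0.3431, -0.3048]]
tray [0.4535 0.1826 0.012 ] [[0.5552, 0.2138], [0.5554, 0.1511], [0.3517, 0.1515], [0.3517, 0.214]]
gbox [0.3763 0.3148 0.026 ] [[0.4392, 0.3748], [0.4393, 0.2565], [0.3133, 0.2557], [0.3134, 0.3724]]
lbox [0.4972 0.3112 0.026 ] [[0.5389, 0.3714], [0.5404, 0.253], [0.4549, 0.2514], [0.4547, 0.3688]]
```

Request:
send_rows --increments '[{"linear":[0,0,0],"roll":8.5},{"linear":[0,0,0],"roll":8.5},{"linear":[18.5,-40.8,0]},{"linear":[18.5,-40.8,0]},{"linear":[18.5,-40.8,0]},{"linear":[18.5,-40.8,0]},{"linear":[18.5,-40.8,0]},{"linear":[18.5,-40.8,0]},{"linear":[18.5,-40.8,0]},{"linear":[18.5,-40.8,0]},{"linear":[18.5,-40.8,0]},{"linear":[18.5,-40.8,0]},{"linear":[18.5,-40.8,0]},{"linear":[18.5,-40.8,0]},{"linear":[18.5,-40.8,0]},{"linear":[18.5,-40.8,0]}]' --claw 1 --grip_force 10

```text
invalid input
```

```bash
cat >> h.py <<'E'
def wonz(c,o,u,v,z):
    from scipy.spatial.transform import Rotation as R
    dx,dy=u-c['cx'],v-c['cy']; r=np.hypot(dx,dy); th=r/c['fx']
    d=np.array([np.sin(th)*dx/max(r,1e-9),-np.sin(th)*dy/max(r,1e-9),-np.cos(th)])
    T=np.array(c['tool_from_camera']); W=np.eye(4); W[:3,:3]=R.from_euler('xyz',o['eef_rot']).as_matrix(); W[:3,3]=o['ee_pos']
    T=W@T; d=T[:3,:3]@d; p=T[:3,3]; return p+d*(z-p[2])/d[2]
def wrist(fn):
    o=observe(); c=snap('wrist',fn); return o,c
E
python3 - <<'E'
from h import *
o,c=wrist('w1.png'); print(o['t'],o['ee_pos'],o['eef_rot'],c['fx'],c['cx'],c['cy'],c['tool_from_camera'])
E
```

```text
0.1 [ 0.16756192 -0.54945151  0.23271496] [-3.13987376e+00 -3.82425570e-04  2.95810443e-01] 297.3186396354542 256.42031841891384 191.20332331889412 [[-5.58484230e-04  9.61141334e-01  2.76056199e-01  7.73449015e-02]
 [ 9.99999777e-01  6.38187871e-04 -1.98889345e-04  1.31739014e-03]
 [-3.67336488e-04  2.76056026e-01 -9.61141475e-01 -1.51465572e-01]
 [ 0.00000000e+00  0.00000000e+00  0.00000000e+00  1.00000000e+00]]
```

View pics/w1.png

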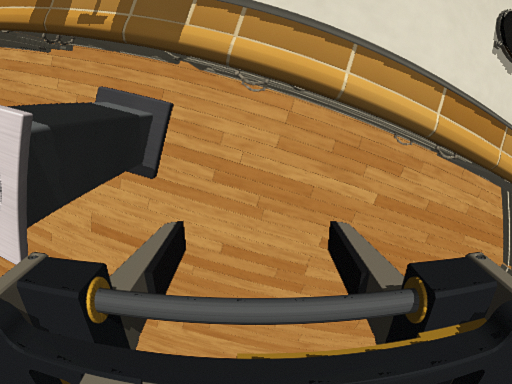

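The wrist view shows the arm still at its start pose, fingers at the bottom of the picture, because the call was refused. I'll resend it with every field filled in.

Request:
send_rows --increments '[{"linear":[0,0,0],"roll":8.5},{"linear":[0,0,0],"roll":8.5},{"linear":[18.5,-40.8,0],"roll":0},{"linear":[18.5,-40.8,0],"roll":0},{"linear":[18.5,-40.8,0],"roll":0},{"linear":[18.5,-40.8,0],"roll":0},{"linear":[18.5,-40.8,0],"roll":0},{"linear":[18.5,-40.8,0],"roll":0},{"linear":[18.5,-40.8,0],"roll":0},{"linear":[18.5,-40.8,0],"roll":0},{"linear":[18.5,-40.8,0],"roll":0},{"linear":[18.5,-40.8,0],"roll":0},{"linear":[18.5,-40.8,0],"roll":0},{"linear":[18.5,-40.8,0],"roll":0},{"linear":[18.5,-40.8,0],"roll":0},{"linear":[18.5,-40.8,0],"roll":0}]' --claw 1 --grip_force 10

```text
t: 2.15
ee_pos: [0.4274, 0.0225, 0.2335]
eef_rot: [3.141, -0.0, -0.001]
contact_force: [-0.0, 0.1, 0.3]
gripper_width: 0.092
grip_force: 0.0
```

```bash
python3 - <<'E'
from h import *
o,c=wrist('w2.png'); print(o['t'],o['ee_pos'],o['eef_rot'])
im=c['color']; hsv=cv2.cvtColor(im,cv2.COLOR_RGB2HSV)
m=((hsv[...,1]<75)&(hsv[...,2]>120)).astype(np.uint8)*255
cs,_=cv2.findContours(m,cv2.RETR_EXTERNAL,cv2.CHAIN_APPROX_NONE)
for k in cs:
    if cv2.contourArea(k)>400:
        r=cv2.minEnclosingCircle(k); print(r,wonz(c,o,*r[0],.03).round(4))
E
```

```text
2.15 [0.42741053 0.02246025 0.23349858] [ 3.14143755e+00 -9.41987981e-05 -7.08714595e-04]
((268.5, 327.0), 89.58943939208984) [0.1833 0.0024 0.03  ]
((369.0, 254.5), 44.91390609741211) [ 0.3096 -0.1388  0.03  ]
((142.5, 230.0), 63.2950439453125) [0.3483 0.1769 0.03  ]
((256.09259033203125, 169.12962341308594), 23.12030601501465) [0.4313 0.0213 0.03  ]
((190.0, 140.0), 36.71521759033203) [0.4681 0.1015 0.03  ]
((418.063232421875, 162.3422088623047), 82.57295989990234) [ 0.4433 -0.1965  0.03  ]
((498.0, 121.5), 122.19359588623047) [ 0.5131 -0.3468  0.03  ]
```

View pics/w2.png

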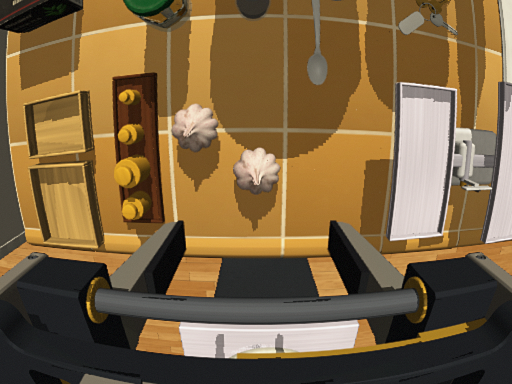

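The wrist view shows bulbs at (257,170) and (194,128), and casting the first onto the plane agrees with the top view. Next I'll descend, grip and lift.

Request:
send_rows --increments '[{"linear":[2,0,33],"roll":0},{"linear":[0,0,33],"roll":0},{"linear":[0,0,33],"roll":0},{"linear":[0,0,33],"roll":0},{"linear":[0,0,33],"roll":0},{"linear":[0,0,33],"roll":0},{"linear":[0,0,0],"roll":0}]' --claw 0.88

```text
t: 3.08
ee_pos: [0.4264, 0.0215, 0.0334]
eef_rot: [-3.14, 0.006, -0.001]
contact_force: [0.3, -0.6, 0.4]
gripper_width: 0.0809
grip_force: 0.0
```

Request:
send_rows --increments '[{"linear":[0,0,0],"roll":0},{"linear":[0,0,0],"roll":0},{"linear":[0,0,0],"roll":0},{"linear":[0,0,0],"roll":0},{"linear":[0,0,-40],"roll":0},{"linear":[0,0,-40],"roll":0},{"linear":[0,0,-40],"roll":0},{"linear":[0,0,-40],"roll":0},{"linear":[0,0,0],"roll":0}]' --claw 0 --grip_force 12

```text
t: 4.2
ee_pos: [0.4313, 0.0204, 0.199]
eef_rot: [3.14, -0.007, -0.001]
contact_force: [-0.4, -0.4, -1.3]
gripper_width: 0.0561
grip_force: 12.0
```

Request:
send_rows --increments '[{"linear":[-2.4,37.6,0],"roll":0},{"linear":[-2.4,37.6,0],"roll":0},{"linear":[-2.4,37.6,0],"roll":0},{"linear":[-2.4,37.6,0],"roll":0},{"linear":[-2.4,37.6,0],"roll":0},{"linear":[-2.4,37.6,0],"roll":0},{"linear":[-2.4,37.6,0],"roll":0},{"linear":[-2.4,37.6,0],"roll":0},{"linear":[-2.4,37.6,0],"roll":0},{"linear":[-2.4,37.6,0],"roll":0},{"linear":[0,0,25],"roll":0},{"linear":[0,0,25],"roll":0},{"linear":[0,0,0],"roll":0},{"linear":[0,0,0],"roll":0}]'

```text
t: 5.95
ee_pos: [0.4048, -0.355, 0.1457]
eef_rot: [-3.142, 0.0, -0.001]
contact_force: [-1.1, 0.5, -1.0]
gripper_width: 0.0559
grip_force: 12.0
```

```bash
python3 - <<'E'
from h import *
o=observe(); c=snap('side','s1.png'); print(o['ee_pos'])
im=c['color'][170:384,120:420]; cv2.imwrite('pics/s1c.png',cv2.cvtColor(cv2.resize(im,None,fx=2.2,fy=2.2),cv2.COLOR_RGB2BGR))
E
```

```text
[ 0.40480574 -0.35496902  0.14573715]
```

View pics/s1c.png

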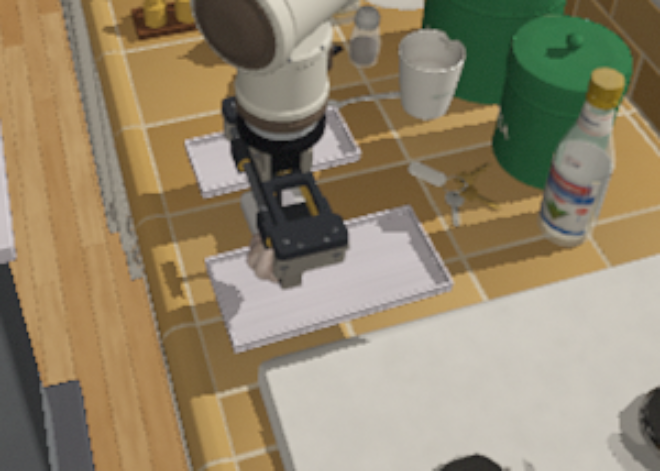

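Request:
send_rows --increments '[{"linear":[0,0,12],"roll":0},{"linear":[0,0,12],"roll":0},{"linear":[0,0,9],"roll":0},{"linear":[0,0,0],"roll":0},{"linear":[0,0,0],"roll":0}]'

```text
t: 6.62
ee_pos: [0.4049, -0.3552, 0.1127]
eef_rot: [3.141, -0.0, -0.001]
contact_force: [0.0, 1.0, -0.4]
gripper_width: 0.0565
grip_force: 12.0
```

Request:
send_rows --increments '[{"linear":[0,0,0],"roll":0},{"linear":[0,0,0],"roll":0},{"linear":[0,0,0],"roll":0},{"linear":[0,0,0],"roll":0},{"linear":[0,0,-15],"roll":0},{"linear":[0,0,-35],"roll":0},{"linear":[0,0,-40],"roll":0},{"linear":[0,0,-20],"roll":0}]' --claw 0.78

```text
t: 7.62
ee_pos: [0.4056, -0.3561, 0.2265]
eef_rot: [3.138, -0.003, -0.001]
contact_force: [0.8, 0.3, -0.6]
gripper_width: 0.0716
grip_force: 0.0
```

Now look for garlic 1, in case it has been knocked, and check the first bulb on the pan.

```bash
cat >> h.py <<'E'
def garlics(c,z=.03,roi=(60,70,420,275)):
    hsv=cv2.cvtColor(c['color'],cv2.COLOR_RGB2HSV)
    # pinkish-white bulb: low saturation, warm hue
    b=c['color'].astype(int)
    m=((b[...,0]-b[...,2]>8)&(hsv[...,1]<75)&(hsv[...,2]>110)).astype(np.uint8)*255
    mm=np.zeros_like(m);x0,y0,x1,y1=roi;mm[y0:y1,x0:x1]=m[y0:y1,x0:x1]
    mm=cv2.morphologyEx(mm,cv2.MORPH_OPEN,np.ones((5,5)))
    cs,_=cv2.findContours(mm,cv2.RETR_EXTERNAL,cv2.CHAIN_APPROX_NONE)
    for k in cs:
        if cv2.contourArea(k)>100:
            x,y,w,h=cv2.boundingRect(k); u,v=x+w/2-.5,y+h/2-.5; print('blob',(u,v,w,h),onz(c,u,v,z).round(4))
E
python3 - <<'E'
from h import *
c=snap('top','t2.png'); garlics(c)
im=c['color'][60:270,80:420]; cv2.imwrite('pics/t2c.png',cv2.cvtColor(cv2.resize(im,None,fx=2.3,fy=2.3),cv2.COLOR_RGB2BGR))
E
```

```text
blob (401.5, 258.5, 36, 32) [ 0.3264 -0.4178  0.03  ]
blob (203.5, 196.5, 18, 16) [0.4871 0.0987 0.03  ]
blob (270.5, 123.0, 18, 15) [ 0.6858 -0.0782  0.03  ]
blob (398.5, 143.0, 42, 141) [ 0.6327 -0.4225  0.03  ]
blob (158.5, 99.0, 96, 59) [0.7504 0.2237 0.03  ]
```

View pics/t2c.png

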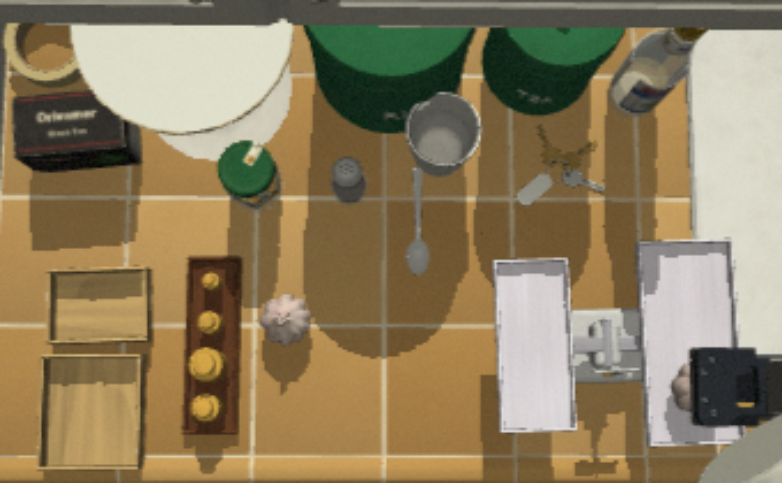

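The crop shows the first bulb in the near part of the goods pan at (683,385), partly under the gripper. The second is still at (286,318), so it was not knocked.

Request:
send_rows --increments '[{"linear":[6.4,-37.8,0],"roll":0},{"linear":[6.4,-37.8,0],"roll":0},{"linear":[6.4,-37.8,0],"roll":0},{"linear":[6.4,-37.8,0],"roll":0},{"linear":[6.4,-37.8,0],"roll":0},{"linear":[6.4,-37.8,0],"roll":0},{"linear":[6.4,-37.8,0],"roll":0},{"linear":[6.4,-37.8,0],"roll":0},{"linear":[6.4,-37.8,0],"roll":0},{"linear":[6.4,-37.8,0],"roll":0},{"linear":[6.4,-37.8,0],"roll":0},{"linear":[6.4,-37.8,0],"roll":0},{"linear":[0,0,0],"roll":0},{"linear":[0,0,0],"roll":0}]' --claw 0.88

```text
t: 9.43
ee_pos: [0.4818, 0.098, 0.2226]
eef_rot: [3.141, 0.0, -0.001]
contact_force: [-0.2, 0.8, 0.9]
gripper_width: 0.0812
grip_force: 0.0
```

```bash
python3 - <<'E'
from h import *
o,c=wrist('w3.png'); print(o['ee_pos'])
hsv=cv2.cvtColor(c['color'],cv2.COLOR_RGB2HSV)
m=((hsv[...,1]<75)&(hsv[...,2]>120)).astype(np.uint8)*255; m[:100]=0;m[225:]=0;m[:,:190]=0;m[:,320:]=0
x,y,w,h=cv2.boundingRect(m); print(x,y,w,h,wonz(c,o,x+w/2,y+h/2,.032))
E
```

```text
[0.48183869 0.0980065  0.22261558]
215 148 66 76 [0.46781599 0.10644803 0.032     ]
```

Request:
send_rows --increments '[{"linear":[2,0,33],"roll":0},{"linear":[0,0,33],"roll":0},{"linear":[0,0,33],"roll":0},{"linear":[0,0,33],"roll":0},{"linear":[0,0,33],"roll":0},{"linear":[0,0,22],"roll":0},{"linear":[0,0,0],"roll":0},{"linear":[0,0,0],"roll":0}]'

```text
t: 10.48
ee_pos: [0.4849, 0.0978, 0.0367]
eef_rot: [3.141, -0.002, -0.002]
contact_force: [0.6, 0.4, -0.9]
gripper_width: 0.0812
grip_force: 0.0
```

Request:
send_rows --increments '[{"linear":[0,0,0],"roll":0},{"linear":[0,0,0],"roll":0},{"linear":[0,0,0],"roll":0},{"linear":[0,0,0],"roll":0},{"linear":[0,0,-40],"roll":0},{"linear":[0,0,-40],"roll":0},{"linear":[0,0,-40],"roll":0},{"linear":[0,0,-40],"roll":0},{"linear":[0,0,0],"roll":0},{"linear":[0,0,0],"roll":0}]' --claw 0

```text
t: 11.72
ee_pos: [0.4832, 0.0985, 0.1944]
eef_rot: [-3.141, 0.002, -0.001]
contact_force: [0.8, -0.4, -1.5]
gripper_width: 0.0572
grip_force: 12.0
```

Request:
send_rows --increments '[{"linear":[1.8,37.8,0],"roll":0},{"linear":[1.8,37.8,0],"roll":0},{"linear":[1.8,37.8,0],"roll":0},{"linear":[1.8,37.8,0],"roll":0},{"linear":[1.8,37.8,0],"roll":0},{"linear":[1.8,37.8,0],"roll":0},{"linear":[1.8,37.8,0],"roll":0},{"linear":[1.8,37.8,0],"roll":0},{"linear":[1.8,37.8,0],"roll":0},{"linear":[1.8,37.8,0],"roll":0},{"linear":[1.8,37.8,0],"roll":0},{"linear":[1.8,37.8,0],"roll":0},{"linear":[0,0,0],"roll":0},{"linear":[0,0,35],"roll":0},{"linear":[0,0,30],"roll":0},{"linear":[0,0,15],"roll":0},{"linear":[0,0,10],"roll":0},{"linear":[0,0,7],"roll":0},{"linear":[0,0,0],"roll":0},{"linear":[0,0,0],"roll":0}]'

```text
t: 14.22
ee_pos: [0.5056, -0.3556, 0.0995]
eef_rot: [3.14, -0.001, -0.001]
contact_force: [-0.6, -0.2, -1.4]
gripper_width: 0.0571
grip_force: 12.0
```

Request:
send_rows --increments '[{"linear":[0,0,0],"roll":0},{"linear":[0,0,0],"roll":0},{"linear":[0,0,0],"roll":0},{"linear":[0,0,0],"roll":0},{"linear":[0,0,-15],"roll":0},{"linear":[0,0,-35],"roll":0},{"linear":[0,0,-40],"roll":0},{"linear":[0,0,-20],"roll":0}]' --claw 0.78

```text
t: 15.22
ee_pos: [0.5061, -0.3561, 0.2124]
eef_rot: [3.138, -0.004, -0.001]
contact_force: [1.3, -0.3, 0.7]
gripper_width: 0.0718
grip_force: 0.0
```

Request:
send_rows --increments '[{"linear":[-8.7,-38.6,0],"roll":0},{"linear":[-8.7,-38.6,0],"roll":0},{"linear":[-8.7,-38.6,0],"roll":0},{"linear":[-8.7,-38.6,0],"roll":0},{"linear":[-8.7,-38.6,0],"roll":0},{"linear":[-8.7,-38.6,0],"roll":0},{"linear":[-8.7,-38.6,0],"roll":0},{"linear":[-8.7,-38.6,0],"roll":0},{"linear":[-8.7,-38.6,0],"roll":0},{"linear":[-8.7,-38.6,0],"roll":0},{"linear":[-8.7,-38.6,0],"roll":0},{"linear":[-8.7,-38.6,0],"roll":0},{"linear":[-8.7,-38.6,0],"roll":0},{"linear":[-8.7,-38.6,0],"roll":0},{"linear":[0,0,0],"roll":0},{"linear":[0,0,0],"roll":0}]' --claw 0.7

```text
t: 17.23
ee_pos: [0.3838, 0.185, 0.2085]
eef_rot: [3.141, 0.0, -0.001]
contact_force: [0.4, 0.3, -1.0]
gripper_width: 0.0641
grip_force: 0.0
```

```bash
python3 - <<'E'
from h import *
o,c=wrist('w4.png'); print(o['ee_pos'])
hsv=cv2.cvtColor(c['color'],cv2.COLOR_RGB2HSV)
m=((hsv[...,1]>130)&(hsv[...,2]>110)).astype(np.uint8)*255
# gold inside dark tray: report blobs in strip
cs,_=cv2.findContours(m,cv2.RETR_EXTERNAL,cv2.CHAIN_APPROX_NONE)
for k in cs:
    x,y,w,h=cv2.boundingRect(k)
    if 12<w<60 and h<70: print((x,y,w,h),wonz(c,o,x+w/2,y+h/2,.035).round(4))
cc=snap('top','t3.png')
im=np.hstack([c['color'][60:260,100:400],cc['color'][150:270,290:410].repeat(1,axis=0)[:120]] ) if False else c['color']
a=cv2.resize(c['color'][40:240,100:420],(640,400)); b=cv2.resize(cc['color'][150:260,280:430],(545,400))
cv2.imwrite('pics/m4.png',cv2.cvtColor(cv2.resize(np.hstack([a,b]),(790,266)),cv2.COLOR_RGB2BGR))
E
```

```text
[0.38382894 0.18497032 0.20850408]
(477, 210, 35, 16) [ 0.3253 -0.179   0.035 ]
(243, 167, 28, 26) [0.3814 0.1827 0.035 ]
(239, 119, 35, 35) [0.4304 0.1832 0.035 ]
(491, 96, 21, 19) [ 0.4923 -0.1592  0.035 ]
(245, 82, 24, 22) [0.478  0.1826 0.035 ]
(248, 42, 18, 17) [0.5253 0.1826 0.035 ]
(488, 0, 16, 11) [ 0.6405 -0.1551  0.035 ]
(437, 0, 50, 17) [ 0.6155 -0.0847  0.035 ]
(409, 0, 23, 14) [ 0.6006 -0.0161  0.035 ]
```

View pics/m4.png

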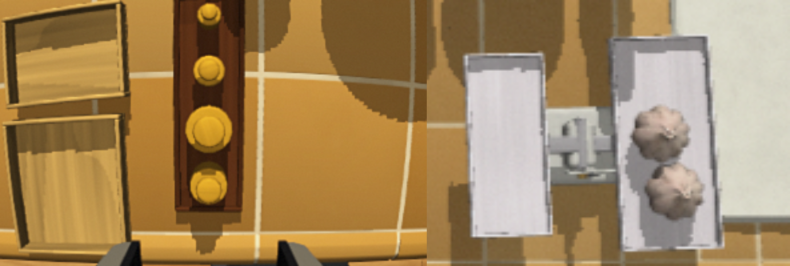

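The left half shows the weights in line under the gripper at (208,186), (208,128), (208,70) and (208,14). The right half shows both bulbs inside the goods pan, touching, at (661,132) and (675,192). Now I'll take the 100 g weight.

Request:
send_rows --increments '[{"linear":[-1,0,40],"roll":0},{"linear":[0,0,40],"roll":0},{"linear":[0,0,40],"roll":0},{"linear":[0,0,32],"roll":0},{"linear":[0,0,20],"roll":0},{"linear":[0,0,0],"roll":0},{"linear":[0,0,0],"roll":0}]'

```text
t: 18.2
ee_pos: [0.3838, 0.1851, 0.0375]
eef_rot: [-3.141, -0.002, -0.002]
contact_force: [0.6, 0.4, -0.2]
gripper_width: 0.0645
grip_force: 0.0
```

Request:
send_rows --increments '[{"linear":[0,0,0],"roll":0},{"linear":[0,0,0],"roll":0},{"linear":[0,0,0],"roll":0},{"linear":[0,0,0],"roll":0},{"linear":[0,0,0],"roll":0},{"linear":[0,0,-40],"roll":0},{"linear":[0,0,-40],"roll":0},{"linear":[0,0,-40],"roll":0},{"linear":[0,0,-40],"roll":0},{"linear":[0,0,0],"roll":0},{"linear":[0,0,0],"roll":0}]' --claw 0 --grip_force 15

```text
t: 19.58
ee_pos: [0.382, 0.1853, 0.1952]
eef_rot: [3.141, 0.002, -0.001]
contact_force: [-0.3, 1.0, -1.7]
gripper_width: 0.0315
grip_force: 15.0
```

Request:
send_rows --increments '[{"linear":[2.8,36,0],"roll":0},{"linear":[2.8,36,0],"roll":0},{"linear":[2.8,36,0],"roll":0},{"linear":[2.8,36,0],"roll":0},{"linear":[2.8,36,0],"roll":0},{"linear":[2.8,36,0],"roll":0},{"linear":[2.8,36,0],"roll":0},{"linear":[2.8,36,0],"roll":0},{"linear":[2.8,36,0],"roll":0},{"linear":[2.8,36,0],"roll":0},{"linear":[0,0,0],"roll":0},{"linear":[0,0,0],"roll":0},{"linear":[0,0,30],"roll":0},{"linear":[0,0,20],"roll":0},{"linear":[0,0,10],"roll":0},{"linear":[0,0,7],"roll":0},{"linear":[0,0,5],"roll":0},{"linear":[0,0,5],"roll":0},{"linear":[0,0,0],"roll":0},{"linear":[0,0,0],"roll":0}]'

```text
t: 22.08
ee_pos: [0.4107, -0.1748, 0.1199]
eef_rot: [3.141, -0.0, -0.001]
contact_force: [-0.3, -0.2, -0.2]
gripper_width: 0.0315
grip_force: 15.0
```

Request:
send_rows --increments '[{"linear":[0,0,0],"roll":0},{"linear":[0,0,0],"roll":0},{"linear":[0,0,0],"roll":0},{"linear":[0,0,0],"roll":0},{"linear":[0,0,-10],"roll":0},{"linear":[0,0,-30],"roll":0},{"linear":[0,0,-40],"roll":0},{"linear":[0,0,-20],"roll":0}]' --claw 0.47

```text
t: 23.08
ee_pos: [0.4114, -0.1753, 0.2228]
eef_rot: [3.139, -0.003, -0.001]
contact_force: [0.4, 0.1, 0.2]
gripper_width: 0.0433
grip_force: 0.0
```

Request:
send_rows --increments '[{"linear":[6.8,-36,0],"roll":0},{"linear":[6.8,-36,0],"roll":0},{"linear":[6.8,-36,0],"roll":0},{"linear":[6.8,-36,0],"roll":0},{"linear":[6.8,-36,0],"roll":0},{"linear":[6.8,-36,0],"roll":0},{"linear":[6.8,-36,0],"roll":0},{"linear":[6.8,-36,0],"roll":0},{"linear":[6.8,-36,0],"roll":0},{"linear":[6.8,-36,0],"roll":0},{"linear":[0,0,0],"roll":0},{"linear":[0,0,0],"roll":0},{"linear":[0,0,0],"roll":0},{"linear":[0,0,0],"roll":0}]' --claw 0.7

```text
t: 24.82
ee_pos: [0.4789, 0.1845, 0.2198]
eef_rot: [3.141, -0.0, -0.002]
contact_force: [0.0, -0.2, -0.2]
gripper_width: 0.0646
grip_force: 0.0
```

```bash
cat >> h.py <<'E'
def tilt(c):
    # pan heights from side view: outline's lowest/leftmost corner of each pan, against the level picture
    import pickle
    z=[]
    for im in (pickle.load(open('side0.pkl','rb'))['color'],c['color']):
        hsv=cv2.cvtColor(im,cv2.COLOR_RGB2HSV)
        m=((hsv[...,1]<60)&(hsv[...,2]>90)).astype(np.uint8)*255
        out=[]
        for x0,y0,x1,y1 in ((200,255,335,345),(195,205,295,270)):
            mm=np.zeros_like(m); mm[y0:y1,x0:x1]=m[y0:y1,x0:x1]
            cs,_=cv2.findContours(mm,cv2.RETR_EXTERNAL,cv2.CHAIN_APPROX_NONE); k=max(cs,key=cv2.contourArea)
            out.append(k)
        z.append(out)
    for i,n in enumerate(('goods','weights')):
        for j in range(2):
            k=z[j][i][:,0,:]; print(n,'now' if j else 'level','lowest',k[k[:,1].argmax()],'right',k[k[:,0].argmax()],'left',k[k[:,0].argmin()])
    for n,p in (('goods',(.343,-.408)),('weights',(.36,-.214))):
        print(n,[ (dz,np.round(proj(c,(*p,.085+dz)),1)) for dz in (-.022,0,.022)])
E
python3 - <<'E'
from h import *
c=snap('side','s2.png'); tilt(c)
im=c['color'][190:350,180:350]; cv2.imwrite('pics/s2c.png',cv2.cvtColor(cv2.resize(im,None,fx=3.5,fy=3.5),cv2.COLOR_RGB2BGR))
E
```

```text
goods level lowest [237 344] right [334 344] left [213 287]
goods now lowest [237 344] right [334 344] left [213 289]
weights level lowest [232 269] right [294 214] left [204 233]
weights now lowest [232 269] right [294 214] left [204 233]
goods [(-0.022, array([225.4, 332.8])), (0, array([225.1, 326.8])), (0.022, array([224.8, 320.6]))]
weights [(-0.022, array([211.8, 262.3])), (0, array([211.4, 256.2])), (0.022, array([211. , 249.9]))]
```

View pics/s2c.png

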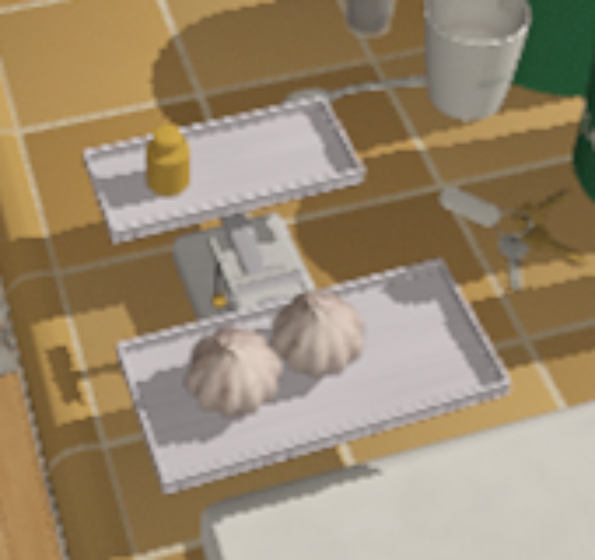

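The crop shows the 100 g weight upright on the plate at (168,160) and both bulbs in the goods pan. The pans have moved about 2 px from level, goods side down. I'll measure that to sub-pixel accuracy along the pan edges.

```bash
cat >> h.py <<'E'
def edge(im,cols,v0,v1,line):
    s=cv2.GaussianBlur(cv2.cvtColor(im,cv2.COLOR_RGB2HSV)[...,1].astype(float),(0,0),.7); r=[]
    for u in cols:
        b=line(u); p=s[int(b+v0):int(b+v1),u]; h=80
        i=np.where((p[:-1]<h)&(p[1:]>=h))[0]
        r.append(int(b+v0)+i[0]+(h-p[i[0]])/(p[i[0]+1]-p[i[0]]) if len(i) else np.nan)
    return np.array(r)
def tilt2(c):
    import pickle
    a=pickle.load(open('side0.pkl','rb'))['color']
    # bottom edges in the level picture, approx lines
    for n,cols,line in (('goods',range(240,310),lambda u:322-(u-230)*.29),('plate',list(range(218,232))+list(range(272,282)),lambda u:254-(u-213)*.26)):
        d=edge(c['color'],cols,-9,14,line)-edge(a,cols,-9,14,line); d=d[np.isfinite(d)]
        m=np.median(d); print(n,'px down',round(m,2),len(d),'sd',round(np.std(d),2),'tilt',round((m if n=='goods' else -m)/6.1*.24,3))
E
python3 - <<'E'
from h import *
c=camera('side'); tilt2(c); print(observe()['t'])
E
```

```text
goods px down 0.71 69 sd 0.16 tilt 0.028
plate px down -0.75 24 sd 0.12 tilt 0.029
24.925
```

Request:
send_rows --increments '[{"linear":[0,0,0],"roll":0},{"linear":[0,0,0],"roll":0},{"linear":[0,0,0],"roll":0},{"linear":[0,0,0],"roll":0},{"linear":[0,0,0],"roll":0},{"linear":[0,0,0],"roll":0},{"linear":[0,0,0],"roll":0},{"linear":[0,0,0],"roll":0},{"linear":[0,0,0],"roll":0},{"linear":[0,0,0],"roll":0},{"linear":[0,0,0],"roll":0},{"linear":[0,0,0],"roll":0},{"linear":[0,0,0],"roll":0},{"linear":[0,0,0],"roll":0}]'

```text
t: 26.68
ee_pos: [0.4789, 0.1853, 0.2196]
eef_rot: [-3.142, 0.0, -0.001]
contact_force: [1.0, -0.5, 0.0]
gripper_width: 0.0645
grip_force: 0.0
```

```bash
python3 - <<'E'
from h import *
c=camera('side'); tilt2(c)
t=snap('top','t4.png'); cv2.imwrite('pics/t4.png',cv2.cvtColor(t['color'],cv2.COLOR_RGB2BGR))
hsv=cv2.cvtColor(t['color'],cv2.COLOR_RGB2HSV); b=t['color'].astype(int)
m=((b[...,0]-b[...,2]>14)&(hsv[...,1]>15)).astype(np.uint8)*255
def f(roi,z):
    x0,y0,x1,y1=roi; mm=np.zeros_like(m); mm[y0:y1,x0:x1]=m[y0:y1,x0:x1]
    cs,_=cv2.findContours(mm,cv2.RETR_EXTERNAL,cv2.CHAIN_APPROX_NONE)
    for k in cs:
        if cv2.contourArea(k)>40:
            x,y,w,h=cv2.boundingRect(k); print((x,y,w,h),onz(t,x+w/2-.5,y+h/2-.5,z).round(4))
f((366,175,400,248),.105); f((300,185,325,240),.105)
cr=t['color'][150:265,285:415]; cv2.imwrite('pics/t4c.png',cv2.cvtColor(cv2.resize(cr,None,fx=4.5,fy=4.5,interpolation=cv2.INTER_CUBIC),cv2.COLOR_RGB2BGR))
E
```

```text
goods px down 0.71 69 sd 0.16 tilt 0.028
plate px down -0.75 24 sd 0.12 tilt 0.03
(374, 217, 25, 24) [ 0.404  -0.3524  0.105 ]
(368, 193, 24, 24) [ 0.4622 -0.3386  0.105 ]
(305, 219, 15, 14) [ 0.411  -0.1726  0.105 ]
```

View pics/t4c.png

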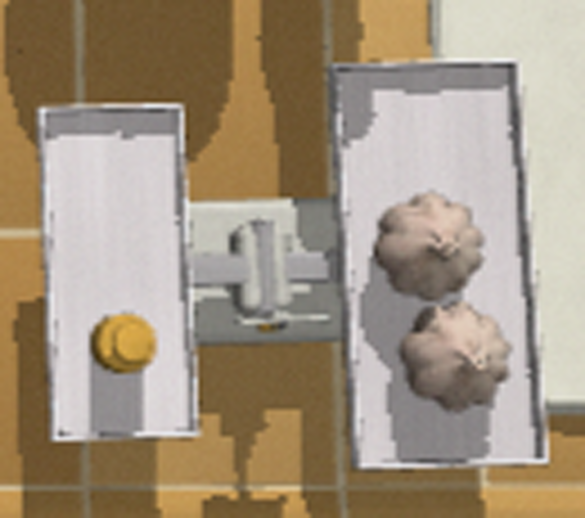

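The crop shows the bulbs at (430,245) and (457,357) and the 100 g weight at (126,343). The tilt is about +0.029 rad (+9 g), steady and untouched, so 100 g is the nearest the weights can make. Now I'll clear the scale, starting with the far bulb.

Request:
send_rows --increments '[{"linear":[-1.2,37.6,0],"roll":0},{"linear":[-1.2,37.6,0],"roll":0},{"linear":[-1.2,37.6,0],"roll":0},{"linear":[-1.2,37.6,0],"roll":0},{"linear":[-1.2,37.6,0],"roll":0},{"linear":[-1.2,37.6,0],"roll":0},{"linear":[-1.2,37.6,0],"roll":0},{"linear":[-1.2,37.6,0],"roll":0},{"linear":[-1.2,37.6,0],"roll":0},{"linear":[-1.2,37.6,0],"roll":0},{"linear":[-1.2,37.6,0],"roll":0},{"linear":[-1.2,37.6,0],"roll":0},{"linear":[-1.2,37.6,0],"roll":0},{"linear":[-1.2,37.6,0],"roll":0},{"linear":[0,0,0],"roll":0},{"linear":[0,0,40],"roll":0},{"linear":[0,0,40],"roll":0},{"linear":[0,0,31],"roll":0},{"linear":[0,0,0],"roll":0},{"linear":[0,0,0],"roll":0}]' --claw 0.88

```text
t: 29.28
ee_pos: [0.4624, -0.3412, 0.1102]
eef_rot: [3.14, -0.002, -0.0]
contact_force: [0.6, -0.1, -0.2]
gripper_width: 0.081
grip_force: 0.0
```

Request:
send_rows --increments '[{"linear":[0,0,0],"roll":0},{"linear":[0,0,0],"roll":0},{"linear":[0,0,0],"roll":0},{"linear":[0,0,0],"roll":0},{"linear":[0,0,-30],"roll":0},{"linear":[0,0,-40],"roll":0},{"linear":[0,0,-40],"roll":0},{"linear":[0,0,0],"roll":0},{"linear":[0,0,0],"roll":0}]' --claw 0 --grip_force 12

```text
t: 30.4
ee_pos: [0.461, -0.3406, 0.2172]
eef_rot: [-3.14, 0.001, -0.001]
contact_force: [-0.0, -0.4, -1.1]
gripper_width: 0.0572
grip_force: 12.0
```

Request:
send_rows --increments '[{"linear":[-3.2,-38.5,0],"roll":0},{"linear":[-3.2,-38.5,0],"roll":0},{"linear":[-3.2,-38.5,0],"roll":0},{"linear":[-3.2,-38.5,0],"roll":0},{"linear":[-3.2,-38.5,0],"roll":0},{"linear":[-3.2,-38.5,0],"roll":0},{"linear":[-3.2,-38.5,0],"roll":0},{"linear":[-3.2,-38.5,0],"roll":0},{"linear":[-3.2,-38.5,0],"roll":0},{"linear":[-3.2,-38.5,0],"roll":0},{"linear":[-3.2,-38.5,0],"roll":0},{"linear":[-3.2,-38.5,0],"roll":0},{"linear":[-3.2,-38.5,0],"roll":0},{"linear":[-3.2,-38.5,0],"roll":0},{"linear":[-3.2,-38.5,0],"roll":0},{"linear":[-3.2,-38.5,0],"roll":0},{"linear":[-3.2,-38.5,0],"roll":0},{"linear":[0,0,0],"roll":0},{"linear":[0,0,0],"roll":0}]'

```text
t: 32.78
ee_pos: [0.4071, 0.3126, 0.2171]
eef_rot: [3.14, 0.003, -0.001]
contact_force: [-0.1, -0.8, -1.1]
gripper_width: 0.0571
grip_force: 12.0
```

```bash
python3 - <<'E'
from h import *
c=camera('side'); tilt2(c)
o,w=wrist('w5.png'); print(o['ee_pos'])
t=snap('top','t5.png')
a=cv2.resize(w['color'],(400,300)); b=cv2.resize(t['color'][150:270,80:410],(400,145)); d=cv2.resize(c['color'][190:350,180:350],(319,300))
cv2.imwrite('pics/m5.png',cv2.cvtColor(np.hstack([np.vstack([a,b]),np.vstack([d,np.zeros((145,319,3),np.uint8)])]),cv2.COLOR_RGB2BGR))
E
```

```text
goods px down -4.36 70 sd 0.95 tilt -0.172
plate px down 4.94 21 sd 0.25 tilt -0.194
[0.40738544 0.31237956 0.21745042]
```

View pics/m5.png

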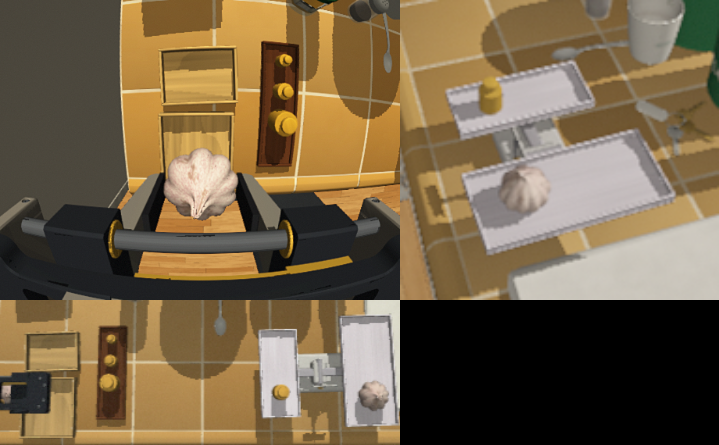

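The picture shows the held bulb over the garlic box, the remaining bulb in the pan at (525,188) in the side part, and the plate side down with a tilt of about -0.18. I'll lower this bulb into the box.

Request:
send_rows --increments '[{"linear":[0,-2,40],"roll":0},{"linear":[0,0,40],"roll":0},{"linear":[0,0,40],"roll":0},{"linear":[0,0,30],"roll":0},{"linear":[0,0,19],"roll":0},{"linear":[0,0,0],"roll":0},{"linear":[0,0,0],"roll":0},{"linear":[0,0,0],"roll":0}]'

```text
t: 33.92
ee_pos: [0.4088, 0.3157, 0.0509]
eef_rot: [-3.141, -0.002, -0.001]
contact_force: [0.2, -0.5, -1.0]
gripper_width: 0.0572
grip_force: 12.0
```

Request:
send_rows --increments '[{"linear":[0,0,0],"roll":0},{"linear":[0,0,0],"roll":0},{"linear":[0,0,0],"roll":0},{"linear":[0,0,0],"roll":0},{"linear":[0,0,-15],"roll":0},{"linear":[0,0,-40],"roll":0},{"linear":[0,0,-40],"roll":0},{"linear":[0,0,-40],"roll":0},{"linear":[0,0,-35],"roll":0},{"linear":[0,0,0],"roll":0}]' --claw 0.76

```text
t: 35.17
ee_pos: [0.4097, 0.3164, 0.2239]
eef_rot: [-3.138, -0.007, -0.001]
contact_force: [0.7, 0.6, -0.1]
gripper_width: 0.0697
grip_force: 0.0
```

```bash
python3 - <<'E'
from h import *
t=camera('top'); o=observe(); print(o['ee_pos'])
hsv=cv2.cvtColor(t['color'],cv2.COLOR_RGB2HSV); b=t['color'].astype(int)
m=((b[...,0]-b[...,2]>14)&(hsv[...,1]>15)).astype(np.uint8)*255
for (x0,y0,x1,y1),z in (((366,175,402,248),.122),((300,185,325,240),.09)):
    mm=np.zeros_like(m); mm[y0:y1,x0:x1]=m[y0:y1,x0:x1]
    for k in cv2.findContours(mm,cv2.RETR_EXTERNAL,cv2.CHAIN_APPROX_NONE)[0]:
        if cv2.contourArea(k)>40:
            x,y,w,h=cv2.boundingRect(k); print((x,y,w,h),onz(t,x+w/2-.5,y+h/2-.5,z).round(4))
E
```

```text
[0.40850554 0.31581486 0.22133776]
(376, 217, 25, 24) [ 0.404  -0.3509  0.122 ]
(304, 220, 15, 13) [ 0.4099 -0.1727  0.09  ]
```

Request:
send_rows --increments '[{"linear":[-0.2,39.3,0],"roll":0},{"linear":[-0.2,39.3,0],"roll":0},{"linear":[-0.2,39.3,0],"roll":0},{"linear":[-0.2,39.3,0],"roll":0},{"linear":[-0.2,39.3,0],"roll":0},{"linear":[-0.2,39.3,0],"roll":0},{"linear":[-0.2,39.3,0],"roll":0},{"linear":[-0.2,39.3,0],"roll":0},{"linear":[-0.2,39.3,0],"roll":0},{"linear":[-0.2,39.3,0],"roll":0},{"linear":[-0.2,39.3,0],"roll":0},{"linear":[-0.2,39.3,0],"roll":0},{"linear":[-0.2,39.3,0],"roll":0},{"linear":[-0.2,39.3,0],"roll":0},{"linear":[-0.2,39.3,0],"roll":0},{"linear":[-0.2,39.3,0],"roll":0},{"linear":[-0.2,39.3,0],"roll":0},{"linear":[0,0,0],"roll":0},{"linear":[0,0,0],"roll":0}]' --claw 0.88

```text
t: 37.6
ee_pos: [0.4033, -0.3515, 0.2182]
eef_rot: [-3.139, 0.002, -0.001]
contact_force: [-0.5, 0.4, 0.4]
gripper_width: 0.0807
grip_force: 0.0
```

Request:
send_rows --increments '[{"linear":[0,0,35],"roll":0},{"linear":[0,0,35],"roll":0},{"linear":[0,0,23],"roll":0},{"linear":[0,0,0],"roll":0},{"linear":[0,0,0],"roll":0}]'

```text
t: 38.22
ee_pos: [0.4043, -0.3525, 0.1277]
eef_rot: [3.141, -0.001, -0.0]
contact_force: [-0.4, 0.0, -0.5]
gripper_width: 0.0805
grip_force: 0.0
```

Request:
send_rows --increments '[{"linear":[0,0,0],"roll":0},{"linear":[0,0,0],"roll":0},{"linear":[0,0,0],"roll":0},{"linear":[0,0,0],"roll":0},{"linear":[0,0,-25],"roll":0},{"linear":[0,0,-35],"roll":0},{"linear":[0,0,-35],"roll":0},{"linear":[0,0,0],"roll":0},{"linear":[0,0,0],"roll":0}]' --claw 0

```text
t: 39.35
ee_pos: [0.4033, -0.352, 0.2201]
eef_rot: [-3.14, 0.001, -0.001]
contact_force: [-0.6, -0.0, -1.2]
gripper_width: 0.0562
grip_force: 12.0
```

Request:
send_rows --increments '[{"linear":[0,-39.3,0],"roll":0},{"linear":[0,-39.3,0],"roll":0},{"linear":[0,-39.3,0],"roll":0},{"linear":[0,-39.3,0],"roll":0},{"linear":[0,-39.3,0],"roll":0},{"linear":[0,-39.3,0],"roll":0},{"linear":[0,-39.3,0],"roll":0},{"linear":[0,-39.3,0],"roll":0}]'

```text
t: 40.35
ee_pos: [0.4028, -0.0366, 0.2195]
eef_rot: [-3.14, 0.003, -0.001]
contact_force: [-0.2, 0.1, -1.4]
gripper_width: 0.0565
grip_force: 12.0
```

```bash
python3 - <<'E'
from h import *
t=snap('top','t6.png'); print(observe()['ee_pos']); garlics(t,.034,(85,160,165,265))
cv2.imwrite('pics/t6c.png',cv2.cvtColor(cv2.resize(t['color'][160:270,85:235],None,fx=4,fy=4),cv2.COLOR_RGB2BGR))
E
```

```text
[ 0.40239948 -0.03289054  0.21934552]
blob (118.5, 224.0, 18, 17) [0.4149 0.3165 0.034 ]
```

View pics/t6c.png

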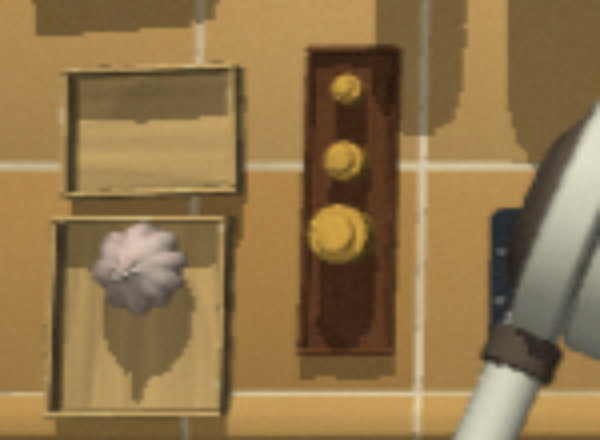

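The crop shows bulb one upright in the far half of the garlic box at (140,267), leaving the near half free.

Request:
send_rows --increments '[{"linear":[-5.6,-34.8,0],"roll":0},{"linear":[-5.6,-34.8,0],"roll":0},{"linear":[-5.6,-34.8,0],"roll":0},{"linear":[-5.6,-34.8,0],"roll":0},{"linear":[-5.6,-34.8,0],"roll":0},{"linear":[-5.6,-34.8,0],"roll":0},{"linear":[-5.6,-34.8,0],"roll":0},{"linear":[-5.6,-34.8,0],"roll":0},{"linear":[-5.6,-34.8,0],"roll":0},{"linear":[-5.6,-34.8,0],"roll":0},{"linear":[0,0,0],"roll":0},{"linear":[0,0,40],"roll":0},{"linear":[0,0,40],"roll":0},{"linear":[0,0,40],"roll":0},{"linear":[0,0,0],"roll":0},{"linear":[0,0,0],"roll":0}]'

```text
t: 42.4
ee_pos: [0.3491, 0.3096, 0.1026]
eef_rot: [-3.141, -0.001, -0.001]
contact_force: [-1.2, 1.2, -0.6]
gripper_width: 0.0561
grip_force: 12.0
```

Request:
send_rows --increments '[{"linear":[-4,-6,0],"roll":0},{"linear":[0,0,25],"roll":0},{"linear":[0,0,17],"roll":0},{"linear":[0,0,10],"roll":0},{"linear":[0,0,0],"roll":0},{"linear":[0,0,0],"roll":0}]'

```text
t: 43.15
ee_pos: [0.3451, 0.3163, 0.0506]
eef_rot: [-3.141, -0.002, -0.001]
contact_force: [0.6, -0.1, -0.2]
gripper_width: 0.0564
grip_force: 12.0
```

Request:
send_rows --increments '[{"linear":[0,0,0],"roll":0},{"linear":[0,0,0],"roll":0},{"linear":[0,0,0],"roll":0},{"linear":[0,0,0],"roll":0},{"linear":[0,0,-15],"roll":0},{"linear":[0,0,-40],"roll":0},{"linear":[0,0,-40],"roll":0},{"linear":[0,0,-40],"roll":0},{"linear":[0,0,-35],"roll":0},{"linear":[0,0,0],"roll":0},{"linear":[0,0,0],"roll":0}]' --claw 0.76

```text
t: 44.52
ee_pos: [0.3439, 0.3156, 0.2191]
eef_rot: [3.141, 0.001, -0.001]
contact_force: [-0.5, 0.0, 0.2]
gripper_width: 0.0698
grip_force: 0.0
```

Request:
send_rows --increments '[{"linear":[5.1,37.7,0],"roll":0},{"linear":[5.1,37.7,0],"roll":0},{"linear":[5.1,37.7,0],"roll":0},{"linear":[5.1,37.7,0],"roll":0},{"linear":[5.1,37.7,0],"roll":0},{"linear":[5.1,37.7,0],"roll":0},{"linear":[5.1,37.7,0],"roll":0},{"linear":[5.1,37.7,0],"roll":0},{"linear":[5.1,37.7,0],"roll":0},{"linear":[5.1,37.7,0],"roll":0},{"linear":[5.1,37.7,0],"roll":0},{"linear":[5.1,37.7,0],"roll":0},{"linear":[5.1,37.7,0],"roll":0},{"linear":[0,0,0],"roll":0},{"linear":[0,0,0],"roll":0},{"linear":[0,0,40],"roll":0},{"linear":[0,0,30],"roll":0},{"linear":[0,0,0],"roll":0},{"linear":[0,0,0],"roll":0}]' --claw 0.64

```text
t: 46.9
ee_pos: [0.4107, -0.1741, 0.1507]
eef_rot: [3.141, -0.001, 0.0]
contact_force: [-0.1, -0.1, -0.6]
gripper_width: 0.0591
grip_force: 0.0
```

```bash
python3 - <<'E'
from h import *
c=camera('side'); tilt2(c); o,w=wrist('w7.png'); print(o['ee_pos'])
t=snap('top','t7.png'); garlics(t,.034,(85,160,165,265))
a=cv2.resize(w['color'],(512,384)); b=cv2.resize(t['color'][160:270,85:175],(270,330)); b=np.vstack([b,np.zeros((54,270,3),np.uint8)])
cv2.imwrite('pics/m7.png',cv2.cvtColor(np.hstack([a,b]),cv2.COLOR_RGB2BGR))
E
```

```text
goods px down -6.94 70 sd 1.12 tilt -0.273
plate px down -12.11 1 sd 0.0 tilt 0.476
[ 0.41108384 -0.17449232  0.15112965]
blob (117.0, 249.5, 19, 18) [0.3498 0.3178 0.034 ]
blob (118.5, 224.0, 18, 17) [0.4149 0.3165 0.034 ]
```

View pics/m7.png

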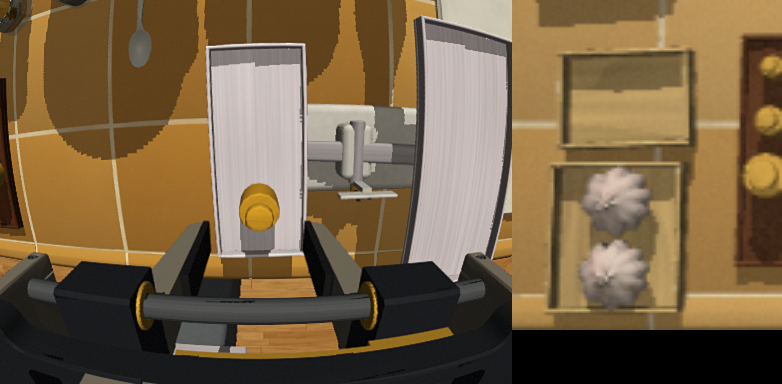

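Both bulbs now sit in the garlic box, at (617,202) and (613,272). The 100 g weight stands between the fingers at (259,212), with the plate at its lower stop. I'll grip it.

Request:
send_rows --increments '[{"linear":[0,0,30],"roll":0},{"linear":[0,0,22],"roll":0},{"linear":[0,0,11],"roll":0},{"linear":[0,0,0],"roll":0},{"linear":[0,0,0],"roll":0}]'

```text
t: 47.68
ee_pos: [0.411, -0.1749, 0.0877]
eef_rot: [3.14, -0.002, -0.001]
contact_force: [0.7, -0.4, -0.1]
gripper_width: 0.0588
grip_force: 0.0
```

Request:
send_rows --increments '[{"linear":[0,0,0],"roll":0},{"linear":[0,0,0],"roll":0},{"linear":[0,0,0],"roll":0},{"linear":[0,0,0],"roll":0},{"linear":[0,0,-20],"roll":0},{"linear":[0,0,-40],"roll":0},{"linear":[0,0,-40],"roll":0},{"linear":[0,0,-20],"roll":0},{"linear":[0,0,0],"roll":0},{"linear":[0,0,0],"roll":0}]' --claw 0 --grip_force 15

```text
t: 48.92
ee_pos: [0.4096, -0.1738, 0.2051]
eef_rot: [-3.14, 0.002, -0.001]
contact_force: [0.7, -0.3, -0.4]
gripper_width: 0.0313
grip_force: 15.0
```

Request:
send_rows --increments '[{"linear":[-2.7,-35.8,0],"roll":0},{"linear":[-2.7,-35.8,0],"roll":0},{"linear":[-2.7,-35.8,0],"roll":0},{"linear":[-2.7,-35.8,0],"roll":0},{"linear":[-2.7,-35.8,0],"roll":0},{"linear":[-2.7,-35.8,0],"roll":0},{"linear":[-2.7,-35.8,0],"roll":0},{"linear":[-2.7,-35.8,0],"roll":0},{"linear":[-2.7,-35.8,0],"roll":0},{"linear":[-2.7,-35.8,0],"roll":0},{"linear":[0,0,0],"roll":0},{"linear":[0,0,40],"roll":0},{"linear":[0,0,40],"roll":0},{"linear":[0,0,30],"roll":0},{"linear":[0,0,0],"roll":0},{"linear":[0,0,0],"roll":0}]'

```text
t: 50.92
ee_pos: [0.3842, 0.1833, 0.0974]
eef_rot: [3.142, -0.001, -0.002]
contact_force: [0.6, -0.1, -0.7]
gripper_width: 0.0317
grip_force: 15.0
```

Request:
send_rows --increments '[{"linear":[-2,-1,20],"roll":0},{"linear":[0,0,20],"roll":0},{"linear":[0,0,10],"roll":0},{"linear":[0,0,4],"roll":0},{"linear":[0,0,2],"roll":0},{"linear":[0,0,0],"roll":0},{"linear":[0,0,0],"roll":0}]'

```text
t: 51.8
ee_pos: [0.3819, 0.1848, 0.041]
eef_rot: [-3.141, -0.001, -0.001]
contact_force: [0.6, -0.6, -0.5]
gripper_width: 0.0318
grip_force: 15.0
```

Request:
send_rows --increments '[{"linear":[0,0,2],"roll":0},{"linear":[0,0,0],"roll":0},{"linear":[0,0,0],"roll":0}]'

```text
t: 52.18
ee_pos: [0.3815, 0.1847, 0.0386]
eef_rot: [3.142, 0.0, -0.001]
contact_force: [0.6, -0.8, -0.4]
gripper_width: 0.0313
grip_force: 15.0
```

Request:
send_rows --increments '[{"linear":[0,0,0],"roll":0},{"linear":[0,0,0],"roll":0},{"linear":[0,0,0],"roll":0},{"linear":[0,0,0],"roll":0},{"linear":[0,0,-10],"roll":0},{"linear":[0,0,-40],"roll":0},{"linear":[0,0,-40],"roll":0},{"linear":[0,0,-40],"roll":0},{"linear":[0,0,-40],"roll":0},{"linear":[0,35,0],"roll":0},{"linear":[0,35,0],"roll":0},{"linear":[0,35,0],"roll":0},{"linear":[0,35,0],"roll":0},{"linear":[0,35,0],"roll":0},{"linear":[0,0,0],"roll":0},{"linear":[0,0,0],"roll":0}]' --claw 0.55

```text
t: 54.18
ee_pos: [0.3814, 0.0101, 0.2089]
eef_rot: [-3.141, -0.0, -0.001]
contact_force: [0.7, 0.6, 0.4]
gripper_width: 0.0508
grip_force: 0.0
```

```bash
python3 - <<'E'
from h import *
c=camera('side'); tilt2(c); t=snap('top','t8.png')
cv2.imwrite('pics/t8c.png',cv2.cvtColor(np.hstack([cv2.resize(t['color'][110:270,80:280],(500,400)),cv2.resize(c['color'][120:240,150:300],(300,400))]),cv2.COLOR_RGB2BGR))
E
```

```text
goods px down -0.03 70 sd 0.05 tilt -0.001
plate px down 0.05 24 sd 0.06 tilt -0.002
```

View pics/t8c.png

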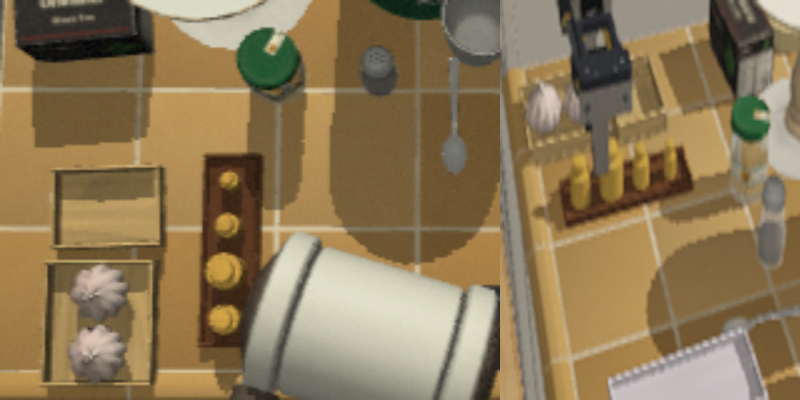

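The picture shows all four weights upright in the tray, at (229,180), (227,225), (224,271) and (223,320). Both bulbs are in the garlic box, the bystanders have not moved, and the empty beam is level.

```bash
python3 -c "
from workcell import workorder
print(workorder.finish_job())"
```

```text
the job is handed in; nothing more can be done
None
```

The job is handed in; no verdict came back. The two garlic bulbs (there was no lemon) balanced within about 9 g of the 100 g weight; both are now in the longer box, all four weights stand upright in their tray, the empty beam is level, and the jar, shaker and teaspoon are where they were.

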